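# Lock the lid of the red brush steriliser

### The job

Two bench-top make-up brush sterilisers stand on the counter, a red one and a blue one. On the red one, swing the folded handle with the yellow knob up and over until it stands upright on its stop (folded, it locks the wheel), then use it to turn the lid wheel clockwise, seen from above, a quarter turn until it stops at the green mark, and leave the handle standing. Leave the handle of the blue one folded.

Things in the scene. Friction and masses are not known exactly. Their poses are not given: they have to be found in the camera images.
- red_grip (a point): Centre of the yellow ball knob (30 mm across, turning freely on a pin along the point's y) at the end of the red steriliser's folding handle, a 12 mm rod. The hinge is 55 mm from here along the point's own +x; its pin is along y too, level, 140 mm above the counter. Folded, z is up, and the handle points level away from the wheel; the knob's centre overhangs the red drum (206 mm across) by 27 mm
- red_handle (a joint): Handle angle: 0 folded level, 1.57 upright (knob centre 195 mm above the counter), 1.75 on its stop, leaning inwards. Stiff: it stays where left, about 1 N at the knob moves it. Folded, a tooth at its foot sits in a slot of the collar and locks the wheel until about 1.4; once the wheel has turned, the tooth rides on the collar and the handle cannot fold.
- red_wheel (a joint): Angle of the red steriliser's lid wheel about its vertical axis, which lies 75 mm inwards of the handle's hinge (130 mm from the knob centre when folded). 0 at the start, beside the red mark, growing clockwise seen from above to 1.6 at its stop by the green mark. Turns with about 3 N at the knob and stays where left. Rim 136 mm across; wheel and hub end 150 mm above the counter.
- blue_handle (a joint): Angle of the folding handle of the other steriliser, which is alike but with a blue drum: 0 folded level. To be left folded.

How it is judged:
By the outcome, as a careful person would: the job done as asked, in the order asked, and still so for the second after the job is handed in, with the robot touching nothing.
It also fails if it takes over 38 s, if anything falls off the work surface, if the arm or the gripper's body presses on something with over 40 N, if the wrist force passes 120 N, or if a joint passes its speed limit or range.

### The arm

A 7-joint arm with a two-finger parallel gripper is mounted at the origin on the work surface. World frame = base frame: x ahead of the robot, y to its left, z up, the work surface at z = 0. Lengths are in m, angles in rad, forces in N, time in s.
With the tool pointing down it reaches from about 0.425 to 0.875 m from the base axis. Payload 4.7 kg.
Tool frame: the origin (TCP) lies on the centre line of the jaws, within the pads' length; the fingertips stand ahead of it and the grasp point (between the pads) lies 2 mm behind it (nose_length is the z of the fingertips in the tool frame, in m); z points along the fingers, y is the line along which they close (so a half turn about z gives the same grasp; the last joint's range is limited). The gripper opens to 87 mm and grips with 3 to 60 N. Pads are 19 mm wide; open, the fingers measure 117 mm over their backs; the gripper's body (75 mm by 190 mm) begins 51 mm behind the grasp point.
Start: joints at [1.122, 0.321, -0.07, 1.45, 0.023, 1.371, -0.057], TCP at [0.29, -0.582, 0.24] pointing down, gripper open.
Joint ranges: [-2.86, 2.86], [-0.3, 2.09], [-1.38, 1.24], [0.06, 2.45], [-1.56, 4.7], [0.09, 2.05], [-2.69, 2.69]. Speed limits (rad/s): [2.57, 2.57, 3.14, 3.14, 3.14, 3.14, 3.14].

### API

Orientations are given as a rotation vector (axis times angle).
In Python, from bench import * gives the robot as it stands.
- The arm moves only by the tool send_rows, never from a script. Its arguments are lists of equal length, an entry for each row: "xyz": the shift along the tool's x, y, z in mm, a list of three; "dr": the turn, a rotation vector about the tool's x, y, z in rad, a list of three. A call has exactly 10 rows; each row is the pose to reach, as a shift and turn from the pose commanded when the call began, along the tool's axes at that moment; what a row does not reach only later rows make up. A row lasts 1/12 s, in which the tool goes at most 41.7 mm and 7.16 degrees, less where a joint would pass 70% of its speed; a pose out of reach is approached as far as the arm can. A call with a gripper value outside its range is refused whole. "jaw" is the finger opening in mm, from 0 to 87, set as the call begins (left out, the last holds). The fingers move at their own pace and stop on an object; "grip_force" is the grip in N (left out, the last holds). Time passes only in rows, so rows that repeat a pose let the fingers close, or fill a call up. It gives the time, the measured TCP pose, the force, the opening and the grip force at its end, in the units of the state.
- get_state(): the state, without advancing time (a new reading comes with each control period).
- get_image(name): name is "scene" or "top" or "wrist"; returns the picture (400x640x3 uint8, red, green, blue); there is no depth.
- calibration(name): a dict with "vfov" (degrees; the focal length in pixels is half the picture's height over the tangent of half this angle, whatever the lens; pixels are square), "cx", "cy" (the principal point, pixels), "rvec" (rotation vector, rad) and "tvec" (3), from world to camera coordinates, as OpenCV has them; the wrist camera has in their place "hand_eye" (4x4, takes a point from camera to tool coordinates, whose origin is the TCP and whose axes are the flange's). Camera axes: x right, y down, z forward; pixel columns grow to the right and rows downward; lengths in m; the calibration is good to about 2 mm. The wrist camera is an equidistant fisheye: a pixel r from the principal point sees the ray r / f radians off the axis. A picture is of the moment at which its call begins: read the wrist's pose just before it. calibration takes no time and is no camera call.
- close_job(): hands the job in; it is judged then, once.
The state is a dict: "time": time; "joint_positions": joint angles; "qd": joint speeds; "joint_torque": joint torques, N m; "position": TCP position; "tool_rot": TCP orientation; "ft_force": force on the tool from outside, world axes, zero at the start; "torque": the same for the moment, N m; "grip_width": opening from 0.0 (shut) to 1.0 (fully open); "grip_force": force on a finger pad.
Only numpy, scipy, OpenCV 4.12 (cv2) and the standard library are available. Lean on these libraries where they do the work, as an engineer would, in place of code of your own. Each camera call takes 0.05 s, during which the arm holds its last target. There are 200 camera calls.

## Working session

There is one attempt and no reset: what is moved stays moved. The work goes in short steps, Python scripts to look and compute and a tool call to move; the robot and the scene stay as the last step left them, time stands still between calls to the robot, and variables do not carry over. Pictures are saved under pics/ and viewed, at most 10 in all, crops included, and the job is handed in when it is done.

Besides the shell and the picture viewer there is one more tool, called after ">>>" as name(argument=value, ...), one argument or row to a line, values as JSON. send_rows: Moves the arm, as the interface text tells. Its arguments: {"type":"object","properties":{"xyz":{"type":"array"},"dr":{"type":"array"},"jaw":{"type":"number"},"grip_force":{"type":"number"}},"required":["xyz","dr"]}

```bash
mkdir -p pics; ls
python3 - <<'E'
from bench import *
import cv2
s=get_state();print(s)
for n in ("scene","top","wrist"):
    im=get_image(n);cv2.imwrite(f"pics/{n}0.png",im[:,:,::-1]);print(n,calibration(n))
E
```

```text
pics
{'time': 0.0, 'joint_positions': array([ 1.12209588,  0.32179568, -0.07007429,  1.45165195,  0.0226074 ,
        1.37079571, -0.056918  ]), 'qd': array([-0.00123738, -0.00035461, -0.00031226,  0.00049136, -0.00060943,
       -0.00145506, -0.00017753]), 'joint_torque': array([ 3.90481464e-04, -4.91286027e+01, -4.03451510e-01, -3.12524521e+01,
       -6.40042895e-02,  4.36513138e-02,  1.49461844e-04]), 'position': array([ 0.28991699, -0.58119217,  0.23849071]), 'tool_rot': array([-3.05611712e+00, -7.20090722e-01,  8.35293100e-04]), 'ft_force': array([ 0.13358884,  0.40074983, -0.75038942]), 'torque': array([-0.01010227,  0.01822127,  0.02293299]), 'grip_force': 0.0, 'grip_width': 1.0050311304426702}
scene {'vfov': 43.75374776064136, 'cx': 320.00017826752264, 'cy': 197.89678089914028, 'rvec': array([ 1.88292512,  1.70593017, -0.62055464]), 'tvec': array([-0.00555439, -0.26351088,  1.56567524])}
top {'vfov': 56.686346832765835, 'cx': 319.91236556055674, 'cy': 195.09082454608688, 'rvec': array([ 2.16438414, -2.14930566,  0.18858327]), 'tvec': array([-0.04546401,  0.53006205,  0.80491668])}
wrist {'vfov': 65.70646984690485, 'cx': 323.28215159061233, 'cy': 197.9740292482639, 'hand_eye': array([[ 2.21450372e-04, -9.56242283e-01, -2.92575881e-01,
         8.08674895e-02],
       [ 9.99999663e-01,  4.43214422e-04, -6.91684060e-04,
        -8.32568626e-04],
       [ 7.91091395e-04, -2.92575629e-01,  9.56242059e-01,
        -1.43956638e-01],
       [ 0.00000000e+00,  0.00000000e+00,  0.00000000e+00,
         1.00000000e+00]])}
```

View pics/scene0.png

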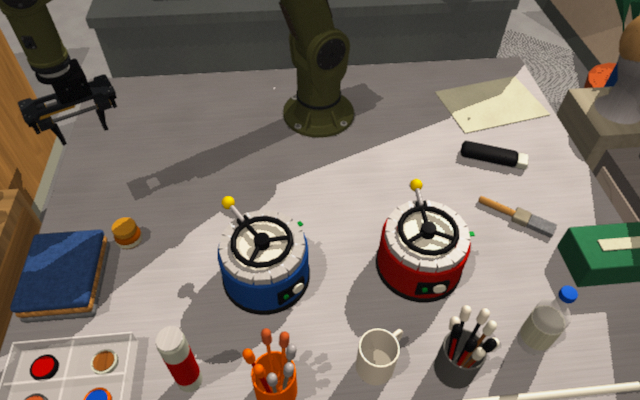

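View pics/top0.png

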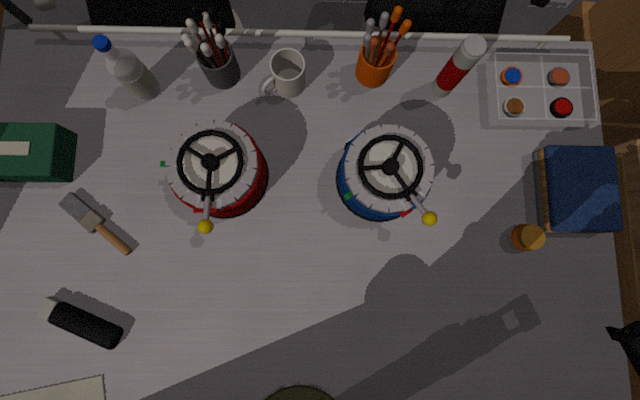

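```bash
python3 -c "
import bench;print([n for n in dir(bench) if n[0]!='_']);print(getattr(bench,'nose_length',None))"
```

```text
['MotionError', 'calibration', 'close_job', 'get_image', 'get_state', 'nose_length']
0.017
```

```bash
cat > h.py <<'E'
from bench import *
import cv2, numpy as np
from scipy.spatial.transform import Rotation as R
def K(c): f=200/np.tan(np.radians(c["vfov"]/2)); return f
def ray(n,uv,s=None):
    c=calibration(n);f=K(c);d=np.array([uv[0]-c["cx"],uv[1]-c["cy"]])
    if n=="wrist":
        r=np.hypot(*d);t=r/f;v=np.array([*(d/r*np.sin(t)),np.cos(t)])
        H=c["hand_eye"];Rt=R.from_rotvec(s["tool_rot"]).as_matrix()
        return Rt@H[:3,3]+s["position"],Rt@H[:3,:3]@v
    M=R.from_rotvec(c["rvec"]).as_matrix();v=np.array([*(d/f),1.]);v/=np.linalg.norm(v)
    return -M.T@c["tvec"],M.T@v
def tri(rays):
    A=0;b=0
    for o,d in rays:
        P=np.eye(3)-np.outer(d,d);A=A+P;b=b+P@o
    p=np.linalg.solve(A,b);return p,[np.linalg.norm((np.eye(3)-np.outer(d,d))@(p-o)) for o,d in rays]
def atz(n,uv,z,s=None):
    o,d=ray(n,uv,s);return o+d*(z-o[2])/d[2]
def yellow(im):
    h=cv2.cvtColor(im,cv2.COLOR_RGB2HSV);m=cv2.inRange(h,(20,150,80),(35,255,255))
    n,l,st,c=cv2.connectedComponentsWithStats(m);return [(np.round(c[i],1),st[i]) for i in range(1,n) if st[i][4]>15]
E
python3 - <<'E'
from h import *
for n in("scene","top","wrist"):
    im=cv2.imread(f"pics/{n}0.png")[:,:,::-1].copy();print(n,[(a.tolist(),b.tolist()) for a,b in yellow(im)])
p,e=tri([ray("scene",(428.5,229)),ray("top",(210,161))]);print("hub",p,e)
for n,uv in(("scene",(416.5,185)),("top",(205,227))):print(atz(n,uv,.14))
print(tri([ray("scene",(416.5,185)),ray("top",(205,227))]))
print(atz("scene",(428.5,229),.15),atz("top",(210,161),.15))
print("green",atz("top",(163,163),.11), "blue", tri([ray("scene",(228,202)),ray("top",(429.5,218.5))]))
E
```

```text
scene [([415.7, 183.9], [411, 179, 11, 12, 99]), ([227.5, 201.5], [222, 196, 13, 13, 124])]
top [([429.2, 218.1], [422, 212, 15, 14, 162]), ([204.4, 226.2], [198, 220, 14, 14, 157])]
wrist []
hub [0.58165308 0.18260377 0.14614783] [np.float64(0.001325554341624508), np.float64(0.0013255543416244356)]
[0.44599401 0.18949499 0.14      ]
[0.45007175 0.18625633 0.14      ]
(array([0.44995142, 0.18648374, 0.14429485]), [np.float64(0.0013823243126917057), np.float64(0.0013823243126916895)])
[0.58427185 0.18262866 0.15      ] [0.58052785 0.18017186 0.15      ]
green [0.58474683 0.28842609 0.11      ] blue (array([ 0.46889403, -0.25364702,  0.15411266]), [np.float64(0.000616568848741138), np.float64(0.0006165688487411794)])
```

```bash
cat >> h.py <<'E'
def plan(p,yaw):
    "shift (mm) and turn to a tool-down pose, from the present one (tool axes)"
    s=get_state();r=R.from_rotvec(s["tool_rot"]);c,q=np.cos(np.radians(yaw)),np.sin(np.radians(yaw))
    t=R.from_matrix(np.array([[c,q,0],[q,-c,0],[0,0,-1]]).T)
    return np.round(r.inv().apply(np.array(p)-s["position"])*1e3,1),np.round((r.inv()*t).as_rotvec(),4)
E
python3 - <<'E'
from h import *
print(plan((.50,-.12,.26),110),plan((.44,.187,.25),178))
E
```

```text
(array([ 393.9, -319. ,  -20.9]), array([-1.200e-03, -9.000e-04, -1.457e+00])) (array([ 477.3, -620.5,  -10.5]), array([-6.0000e-04, -1.8000e-03, -2.6438e+00]))
```

>>> send_rows(
  xyz=[
    [20,-16,-10],
    [50,-40,-20],
    [82,-66,-20],
    [114,-92,-20],
    [146,-118,-20],
    [178,-144,-20],
    [210,-170,-20],
    [242,-196,-20],
    [274,-222,-20],
    [306,-248,-20],
  ],
  dr=[
    [0,0,-0.06],
    [0,0,-0.17],
    [0,0,-0.29],
    [0,0,-0.41],
    [0,0,-0.53],
    [0,0,-0.65],
    [0,0,-0.77],
    [0,0,-0.89],
    [0,0,-1.01],
    [0,0,-1.13],
  ],
)

```text
time: 0.98
position: [0.4535, -0.2211, 0.2595]
tool_rot: [2.19, 2.252, -0.001]
ft_force: [1.2, 0.5, -0.4]
grip_width: 0.998
grip_force: 0.0
```

Run:
```python
from h import *
s=get_state();print(s["time"],s["position"],s["joint_positions"])
print(plan((.44,.187,.25),178))
```

```text
0.9833 [ 0.45348532 -0.22114366  0.25951606] [ 0.82264304  0.01896268 -0.42484706  1.76146683  0.00850193  1.36271316
  0.42382261]
(array([408.4,  -2.2,   9.3]), array([-5.0000e-04,  4.0000e-04, -1.5082e+00]))
```

>>> send_rows(
  xyz=[
    [30,0,0],
    [70,0,0],
    [110,0,0],
    [150,0,0],
    [190,0,0],
    [230,0,0],
    [270,0,3],
    [310,0,6],
    [350,0,9],
    [390,0,9],
  ],
  dr=[
    [0,0,-0.1],
    [0,0,-0.22],
    [0,0,-0.34],
    [0,0,-0.46],
    [0,0,-0.58],
    [0,0,-0.7],
    [0,0,-0.82],
    [0,0,-0.94],
    [0,0,-1.06],
    [0,0,-1.18],
  ],
)

```text
time: 1.82
position: [0.4438, 0.1684, 0.2501]
tool_rot: [0.567, 3.09, -0.002]
ft_force: [1.6, -0.1, -0.6]
grip_width: 1.002
grip_force: 0.0
```

Run:
```python
from h import *
s=get_state();print(s["time"],s["position"],s["joint_positions"])
print(plan((.44,.187,.25),178))
```

```text
1.8167 [0.44375547 0.16843657 0.25008743] [ 0.43550875 -0.0434685  -0.82135104  1.82742094 -0.0316339   1.34429011
  0.82943747]
(array([10.1, 16. ,  0.1]), array([-1.000e-03,  2.000e-04, -3.282e-01]))
```

>>> send_rows(
  xyz=[
    [4,6,0],
    [8,12,0],
    [10,16,0],
    [10,16,0],
    [10,16,0],
    [10,16,0],
    [10,16,0],
    [10,16,0],
    [10,16,0],
    [10,16,0],
  ],
  dr=[
    [0,0,-0.11],
    [0,0,-0.22],
    [0,0,-0.33],
    [0,0,-0.33],
    [0,0,-0.33],
    [0,0,-0.33],
    [0,0,-0.33],
    [0,0,-0.33],
    [0,0,-0.33],
    [0,0,-0.33],
  ],
)

```text
time: 2.65
position: [0.4412, 0.185, 0.2505]
tool_rot: [0.063, 3.141, -0.0]
ft_force: [0.1, -0.2, 0.5]
grip_width: 1.001
grip_force: 0.0
```

Run:
```python
from h import *
s=get_state();im=get_image("wrist");cv2.imwrite("pics/w1.png",im[:,:,::-1])
print(s["time"],s["position"],s["joint_positions"]);np.save("s1.npy",s,allow_pickle=True)
for c,st in yellow(im):print(c,st,atz("wrist",c,.14,s))
print(plan((.45,.187,.25),178))
```

```text
2.65 [0.44120624 0.18504611 0.25053492] [ 0.40898473 -0.03243849 -0.83357907  1.81888875 -0.02451596  1.34459057
  1.11211291]
[325.4 212. ] [309 196  33  34 892] [0.45108098 0.18754796 0.14      ]
[  9.1 233. ] [  1 223  18  21 250] [ 0.47322948 -0.27154304  0.14      ]
(array([-8.8,  2.2,  0.5]), array([-0.0002,  0.    , -0.0047]))
```

View pics/w1.png

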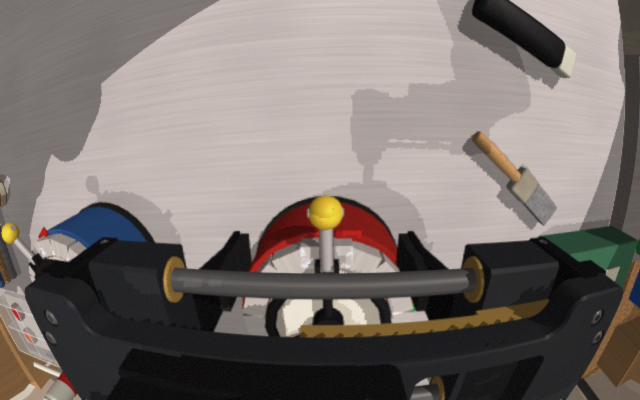

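The wrist view shows the red knob at (325,212), its rod running to the hub at about (328,318). The blue knob is at the left edge (9,233).

Run:
```python
from h import *
s=np.load("s1.npy",allow_pickle=True).item()
print(tri([ray("scene",(416.0,184.3)),ray("top",(204.7,226.6)),ray("wrist",(325.2,212.2),s)]))
h=tri([ray("scene",(428.5,229)),ray("top",(210,161)),ray("wrist",(328,318),s)]);print(h)
print(atz("wrist",(328,318),.15,s),atz("wrist",(326,240),.14,s))
print(plan((.451,.187,.138),178))
```

```text
(array([0.44964468, 0.18641208, 0.14591206]), [np.float64(0.0006161496417071187), np.float64(0.0014368603060175523), np.float64(0.00109671210276707)])
(array([0.57772009, 0.18555064, 0.13574112]), [np.float64(0.0033768265657861786), np.float64(0.006322958948046403), np.float64(0.004891658563459518)])
[0.55981906 0.18607274 0.15      ] [0.47792011 0.18708929 0.14      ]
(array([ -9.7,   2.3, 112.5]), array([-0.0002,  0.    , -0.0047]))
```

>>> send_rows(
  xyz=[
    [-3,1,15],
    [-6,2,40],
    [-9,2,65],
    [-9,2,68],
    [-9,2,68],
    [-9,2,68],
    [-9,2,68],
    [-9,2,68],
    [-9,2,68],
    [-9,2,68],
  ],
  dr=[
    [0,0,0],
    [0,0,0],
    [0,0,0],
    [0,0,0],
    [0,0,0],
    [0,0,0],
    [0,0,0],
    [0,0,0],
    [0,0,0],
    [0,0,0],
  ],
)

```text
time: 3.53
position: [0.4506, 0.1871, 0.1833]
tool_rot: [0.061, 3.14, -0.0]
ft_force: [0.6, -1.2, -0.5]
grip_width: 1.004
grip_force: 0.0
```

Run:
```python
from h import *
s1=np.load("s1.npy",allow_pickle=True).item()
s=get_state();im=get_image("wrist");cv2.imwrite("pics/w2.png",im[:,:,::-1])
print(s["time"],s["position"]);np.save("s2.npy",s,allow_pickle=True)
for c,st in yellow(im):
    print(c,st,atz("wrist",c,.14,s),tri([ray("wrist",(325.2,212.2),s1),ray("wrist",c,s)]),tri([ray("wrist",(325.2,212.2),s1),ray("wrist",c,s),ray("scene",(416.0,184.3)),ray("top",(204.7,226.6))]))
print(plan((.451,.187,.138),178))
```

```text
3.5333 [0.45056461 0.18707305 0.18329053]
[322.2 233.2] [ 301  210   44   46 1599] [0.45136689 0.18735634 0.14      ] (array([0.4507811 , 0.18738015, 0.14134542]), [np.float64(3.5389596254659222e-06), np.float64(3.5389596254187438e-06)]) (array([0.44945843, 0.18675077, 0.14539777]), [np.float64(0.0006642030453695333), np.float64(0.0008177306864274245), np.float64(0.000803653126258188), np.float64(0.001719898004878761)])
(array([-0.5, -0. , 45.1]), array([-0.0001,  0.0011, -0.004 ]))
```

View pics/w2.png

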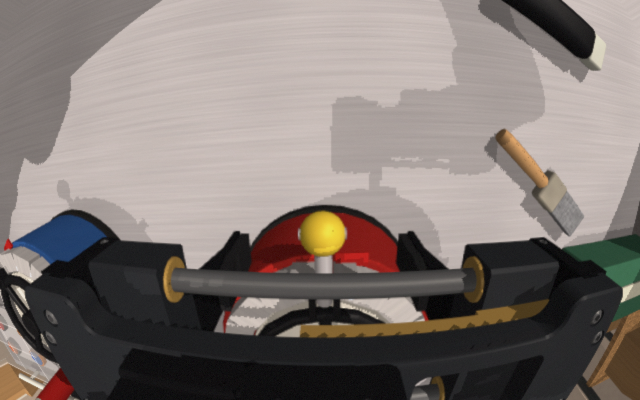

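>>> send_rows(
  xyz=[
    [0,0,10],
    [0,0,25],
    [0,0,38],
    [0,0,44],
    [0,0,44],
    [0,0,44],
    [0,0,44],
    [0,0,44],
    [0,0,44],
    [0,0,44],
  ],
  dr=[
    [0,0,0],
    [0,0,0],
    [0,0,0],
    [0,0,0],
    [0,0,0],
    [0,0,0],
    [0,0,0],
    [0,0,0],
    [0,0,0],
    [0,0,0],
  ],
)

```text
time: 4.42
position: [0.4505, 0.187, 0.139]
tool_rot: [0.061, 3.14, -0.0]
ft_force: [-0.1, -0.4, -0.2]
grip_width: 1.005
grip_force: 0.0
```

>>> send_rows(
  xyz=[
    [0,0,0],
    [0,0,0],
    [0,0,0],
    [0,0,0],
    [0,0,0],
    [0,0,0],
    [0,0,0],
    [0,0,0],
    [0,0,0],
    [0,0,0],
  ],
  dr=[
    [0,0,0],
    [0,0,0],
    [0,0,0],
    [0,0,0],
    [0,0,0],
    [0,0,0],
    [0,0,0],
    [0,0,0],
    [0,0,0],
    [0,0,0],
  ],
  jaw=15,
  grip_force=20,
)

```text
time: 5.25
position: [0.4501, 0.1868, 0.1385]
tool_rot: [-0.061, -3.141, 0.001]
ft_force: [0.4, -1.0, -0.9]
grip_width: 0.325
grip_force: 19.2
```

Run:
```python
from h import *
s=get_state();im=get_image("wrist");cv2.imwrite("pics/w3.png",im[:,:,::-1])
print(s["time"],s["position"],s["ft_force"],s["grip_width"],s["grip_force"],s["tool_rot"])
for c,st in yellow(im): print(c,st,atz("wrist",c,.14,s))
# hub (from other two views) direction
print(s["joint_positions"])
```

```text
5.25 [0.45010807 0.18680957 0.13848023] [ 0.36794014 -0.98615665 -0.85002618] 0.32547773493315946 19.15669944137335 [-6.08800542e-02 -3.14079447e+00  6.52405754e-04]
[323.4 259. ] [ 295  241   57   33 1517] [0.44611102 0.18803735 0.14      ]
[ 0.36907047  0.11573668 -0.85289558  1.94608917  0.09700957  1.12140808
  1.00925266]
```

>>> send_rows(
  xyz=[
    [-0.3,0,-5.5],
    [-1.1,0,-10.9],
    [-2.5,0,-16.3],
    [-4.3,0,-21.4],
    [-6.7,0,-26.4],
    [-9.6,0,-31.1],
    [-12.9,0,-35.4],
    [-16.7,0,-39.5],
    [-20.8,0,-43.1],
    [-25.3,0,-46.3],
  ],
  dr=[
    [0,0,0],
    [0,0,0],
    [0,0,0],
    [0,0,0],
    [0,0,0],
    [0,0,0],
    [0,0,0],
    [0,0,0],
    [0,0,0],
    [0,0,0],
  ],
)

```text
time: 6.13
position: [0.4773, 0.1857, 0.1835]
tool_rot: [0.062, 3.138, 0.003]
ft_force: [12.5, 2.6, -22.6]
grip_width: 0.322
grip_force: 20.3
```

>>> send_rows(
  xyz=[
    [-1.5,0,2],
    [-1.5,0,2],
    [-6.7,0,-1],
    [-11.9,0,-3],
    [-17.2,0,-4.4],
    [-22.6,0,-5.3],
    [-28,0,-5.7],
    [-33.6,0,-5.5],
    [-33.6,0,-5.5],
    [-33.6,0,-5.5],
  ],
  dr=[
    [0,0,0],
    [0,0,0],
    [0,0,0],
    [0,0,0],
    [0,0,0],
    [0,0,0],
    [0,0,0],
    [0,0,0],
    [0,0,0],
    [0,0,0],
  ],
)

```text
time: 6.97
position: [0.5091, 0.1852, 0.1902]
tool_rot: [-0.06, -3.14, -0.001]
ft_force: [-0.3, 4.0, -7.2]
grip_width: 0.324
grip_force: 20.1
```

Run:
```python
from h import *
s=get_state()
print(s["time"],s["position"],s["ft_force"],s["torque"],s["grip_width"],s["grip_force"],s["tool_rot"])
im=get_image("scene");cv2.imwrite("pics/s3.png",cv2.resize(im[130:310,340:540,::-1],None,fx=3,fy=3))
print(s["joint_positions"])
```

```text
6.9667 [0.50908696 0.18518334 0.1901984 ] [-0.26024652  4.03135325 -7.19519795] [ 0.7832514  -0.22346571  0.05985835] 0.32438806449576435 20.12368205934763 [-6.02963476e-02 -3.14039420e+00 -1.21722885e-03]
[ 0.35210351  0.20168796 -0.83167765  1.76376815  0.15589239  1.24485278
  1.01272032]
```

View pics/s3.png

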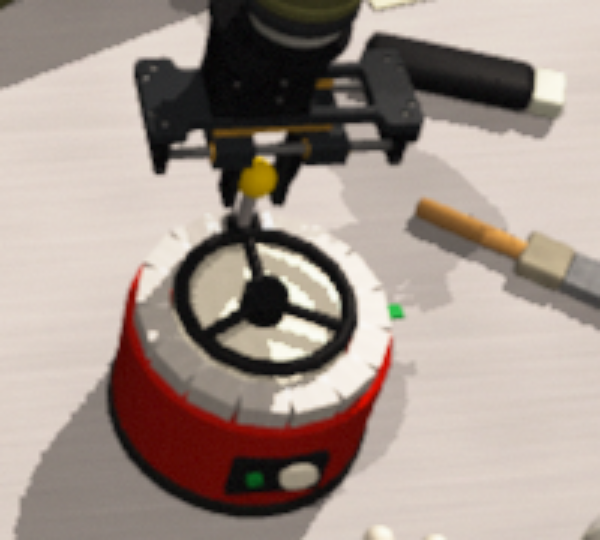

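>>> send_rows(
  xyz=[
    [-1,0,0.7],
    [-2,0,1],
    [-3,0,1.1],
    [-4,0,1.2],
    [-5,0,1.4],
    [-6,0,1.5],
    [-7,0,1.7],
    [-7,0,1.7],
    [-7,0,1.7],
    [-7,0,1.7],
  ],
  dr=[
    [0,0,0],
    [0,0,0],
    [0,0,0],
    [0,0,0],
    [0,0,0],
    [0,0,0],
    [0,0,0],
    [0,0,0],
    [0,0,0],
    [0,0,0],
  ],
)

```text
time: 7.85
position: [0.5153, 0.1851, 0.1891]
tool_rot: [-0.06, -3.14, 0.0]
ft_force: [-3.9, 3.7, 1.5]
grip_width: 0.324
grip_force: 20.0
```

>>> send_rows(
  xyz=[
    [-1,0,0.2],
    [-2,0,0.3],
    [-3,0,0.3],
    [-3,0,0.3],
    [-3,0,0.3],
    [-3,0,0.3],
    [-3,0,0.3],
    [-3,0,0.3],
    [-3,0,0.3],
    [-3,0,0.3],
  ],
  dr=[
    [0,0,0],
    [0,0,0],
    [0,0,0],
    [0,0,0],
    [0,0,0],
    [0,0,0],
    [0,0,0],
    [0,0,0],
    [0,0,0],
    [0,0,0],
  ],
)

```text
time: 8.68
position: [0.516, 0.1851, 0.1889]
tool_rot: [-0.059, -3.135, 0.002]
ft_force: [-10.6, 2.6, 6.0]
grip_width: 0.323
grip_force: 19.8
```

Run:
```python
from h import *
s=get_state()
print(s["time"],s["position"],s["ft_force"],s["torque"],s["tool_rot"])
```

```text
8.6833 [0.51599032 0.18513346 0.18893534] [-10.59098129   2.60193965   6.04134837] [ 0.76588353  2.15795498 -0.02701659] [-5.85349991e-02 -3.13500908e+00  2.16106080e-03]
```

>>> send_rows(
  xyz=[
    [1.7,5.1,0],
    [1.1,10.1,0],
    [0.1,15.1,0],
    [-1.3,20,0],
    [-3.1,24.7,0],
    [-5.3,29.3,0],
    [-7.8,33.7,0],
    [-10.7,37.9,0],
    [-13.9,41.9,0],
    [-17.4,45.6,0],
  ],
  dr=[
    [0,0,0.08],
    [0,0,0.16],
    [0,0,0.24],
    [0,0,0.32],
    [0,0,0.4],
    [0,0,0.48],
    [0,0,0.56],
    [0,0,0.64],
    [0,0,0.72],
    [0,0,0.8],
  ],
)

```text
time: 9.52
position: [0.5355, 0.2304, 0.1889]
tool_rot: [-1.281, -2.864, 0.005]
ft_force: [-9.2, 3.7, 4.8]
grip_width: 0.323
grip_force: 19.8
```

Run:
```python
from h import *
s=get_state()
print(s["time"],s["position"],s["ft_force"],s["torque"],s["tool_rot"],s["joint_positions"])
r=R.from_rotvec(s["tool_rot"]);d=s["position"][:2]-[.581,.1826];print(np.hypot(*d)*1e3,np.degrees(np.arctan2(d[1],d[0])),np.degrees(np.arctan2(*r.as_matrix()[[1,0],0])),"F tool",r.inv().apply(s["ft_force"]))
```

```text
9.5167 [0.53550547 0.23035386 0.18887715] [-9.19654735  3.70279075  4.78777166] [ 0.72195326  1.89353428 -0.03574382] [-1.28075542 -2.86388898  0.00460532] [ 0.16260231  0.28820939 -0.72419002  1.66587247  0.19661429  1.26778087
  0.12868829]
65.95592084460782 133.6120457953579 131.8104481034679 F tool [ 8.90423104 -4.4073575  -4.74339219]
```

>>> send_rows(
  xyz=[
    [-0.2,5.4,0],
    [-0.9,10.7,0],
    [-2.1,16,0],
    [-3.6,21.2,0],
    [-5.6,26.2,0],
    [-8.1,31,0],
    [-10.9,35.6,0],
    [-14.1,39.9,0],
    [-17.7,44,0],
    [-20.7,46.8,0],
  ],
  dr=[
    [0,0,0.085],
    [0,0,0.17],
    [0,0,0.255],
    [0,0,0.34],
    [0,0,0.425],
    [0,0,0.51],
    [0,0,0.595],
    [0,0,0.68],
    [0,0,0.765],
    [0,0,0.8],
  ],
)

```text
time: 10.35
position: [0.5846, 0.2489, 0.189]
tool_rot: [-2.293, -2.139, -0.0]
ft_force: [-12.1, 7.6, 4.3]
grip_width: 0.325
grip_force: 19.9
```

```bash
cat > st.py <<'E'
from h import *
s=get_state()
print(s["time"],s["position"],s["ft_force"],s["torque"],s["joint_positions"])
r=R.from_rotvec(s["tool_rot"]);d=s["position"][:2]-[.581,.1826];print(np.hypot(*d)*1e3,np.degrees(np.arctan2(d[1],d[0])),np.degrees(np.arctan2(*r.as_matrix()[[1,0],0])),"F tool",r.inv().apply(s["ft_force"]))
E
python3 st.py
```

```text
10.35 [0.58458731 0.24891479 0.18899752] [-12.08809377   7.55438756   4.34911615] [ 1.75819331  3.05637218 -0.13109368] [ 0.01775287  0.37582051 -0.5835818   1.5388379   0.20633218  1.29159742
 -0.66010284]
66.411742045458 86.90359635887178 86.03524428569435 F tool [  6.71695723 -12.59884721  -4.27283611]
```

>>> send_rows(
  xyz=[
    [0,0.5,0],
    [0,1,0],
    [0,1.5,0],
    [0,2,0],
    [0,2.5,0],
    [0,2.5,0],
    [0,2.5,0],
    [0,2.5,0],
    [0,2.5,0],
    [0,2.5,0],
  ],
  dr=[
    [0,0,0],
    [0,0,0],
    [0,0,0],
    [0,0,0],
    [0,0,0],
    [0,0,0],
    [0,0,0],
    [0,0,0],
    [0,0,0],
    [0,0,0],
  ],
)

```text
time: 11.18
position: [0.5845, 0.249, 0.1889]
tool_rot: [-2.286, -2.144, 0.006]
ft_force: [-12.3, 7.6, 5.1]
grip_width: 0.323
grip_force: 19.8
```

```bash
python3 st.py
python3 - <<'E'
from h import *
im=get_image("scene");cv2.imwrite("pics/s4.png",cv2.resize(im[130:310,340:540,::-1],None,fx=3,fy=3))
E
```

```text
11.1833 [0.58453932 0.2489748  0.18891954] [-12.26592882   7.57412526   5.12263374] [ 1.45365292  2.70483668 -0.26556447] [ 0.01743282  0.37937611 -0.584353    1.5348828   0.20694722  1.29689496
 -0.65556735]
66.46910043004277 86.9476973236328 86.31930871068 F tool [  6.78341523 -12.7684078   -5.00147975]
```

View pics/s4.png

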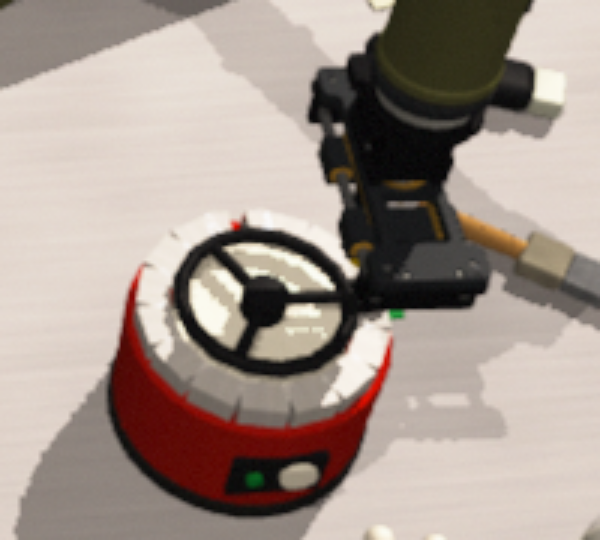

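>>> send_rows(
  xyz=[
    [0.3,-0.5,0],
    [0.6,-1,0],
    [1,-1.5,0],
    [1,-2,0],
    [1,-2.5,0],
    [1,-2.5,0],
    [1,-2.5,0],
    [1,-2.5,0],
    [1,-2.5,0],
    [1,-2.5,0],
  ],
  dr=[
    [0,0,0],
    [0,0,0],
    [0,0,0],
    [0,0,0],
    [0,0,0],
    [0,0,0],
    [0,0,0],
    [0,0,0],
    [0,0,0],
    [0,0,0],
  ],
)

```text
time: 12.07
position: [0.5842, 0.2491, 0.189]
tool_rot: [-2.29, -2.144, 0.002]
ft_force: [-7.8, 6.6, 3.3]
grip_width: 0.322
grip_force: 19.9
```

```bash
python3 st.py
```

```text
12.0667 [0.58415157 0.24910746 0.18898373] [-7.82210453  6.58811323  3.27257088] [ 1.3772065   1.68238834 -0.21783376] [ 0.01719514  0.37610638 -0.58442325  1.5386962   0.20765556  1.29293146
 -0.65823208]
66.58208580794165 87.28696698749596 86.2388452879876 F tool [ 6.06850028 -8.25197235 -3.22126249]
```

>>> send_rows(
  xyz=[
    [0,0,0],
    [0,0,0],
    [0,0,0],
    [0,0,0],
    [0,0,0],
    [0,0,0],
    [0,0,0],
    [0,0,0],
    [0,0,0],
    [0,0,0],
  ],
  dr=[
    [0,0,0],
    [0,0,0],
    [0,0,0],
    [0,0,0],
    [0,0,0],
    [0,0,0],
    [0,0,0],
    [0,0,0],
    [0,0,0],
    [0,0,0],
  ],
  jaw=75,
)

```text
time: 12.9
position: [0.5869, 0.246, 0.1883]
tool_rot: [2.296, 2.145, -0.0]
ft_force: [0.5, -0.3, -1.1]
grip_width: 0.854
grip_force: 0.0
```

>>> send_rows(
  xyz=[
    [0,0,-5],
    [0,0,-15],
    [0,0,-30],
    [0,0,-45],
    [0,0,-60],
    [0,0,-75],
    [0,0,-90],
    [0,0,-100],
    [0,0,-105],
    [0,0,-105],
  ],
  dr=[
    [0,0,0],
    [0,0,0],
    [0,0,0],
    [0,0,0],
    [0,0,0],
    [0,0,0],
    [0,0,0],
    [0,0,0],
    [0,0,0],
    [0,0,0],
  ],
)

```text
time: 13.73
position: [0.5874, 0.2465, 0.2951]
tool_rot: [2.295, 2.144, 0.004]
ft_force: [0.3, 1.1, 0.3]
grip_width: 0.86
grip_force: 0.0
```

>>> send_rows(
  xyz=[
    [20,0,0],
    [50,0,0],
    [80,0,0],
    [110,0,0],
    [140,0,0],
    [160,0,0],
    [170,0,0],
    [170,0,0],
    [170,0,0],
    [170,0,0],
  ],
  dr=[
    [0,0,0],
    [0,0,0],
    [0,0,0],
    [0,0,0],
    [0,0,0],
    [0,0,0],
    [0,0,0],
    [0,0,0],
    [0,0,0],
    [0,0,0],
  ],
)

```text
time: 14.57
position: [0.5993, 0.4136, 0.2931]
tool_rot: [2.297, 2.141, -0.002]
ft_force: [-0.1, -1.1, 1.3]
grip_width: 0.865
grip_force: 0.0
```

```bash
python3 st.py
python3 - <<'E'
from h import *
im=get_image("scene");t=get_image("top")
ys=[c for c,_ in yellow(im)];yt=[c for c,_ in yellow(t)];print(ys,yt)
a=cv2.resize(im[130:310,340:540],None,fx=2,fy=2);b=cv2.resize(t[100:280,140:340],None,fx=2,fy=2)
cv2.imwrite("pics/s5.png",np.hstack([a,b])[:,:,::-1])
E
```

```text
14.5667 [0.59930682 0.41360567 0.29313031] [-0.11109082 -1.10767603  1.28306412] [-0.05077768 -0.05653416  0.00889607] [-0.27297131  0.5441951  -0.60564978  1.11278348  0.30072347  1.56840632
 -0.87901231]
231.72992496508022 85.46887357498694 85.98202952911042 F tool [-1.11506977 -0.0325781  -1.28105385]
[array([227.4, 201.7]), array([462.4, 212.4])] [array([166.2, 152.8]), array([430. , 217.3])]
```

View pics/s5.png

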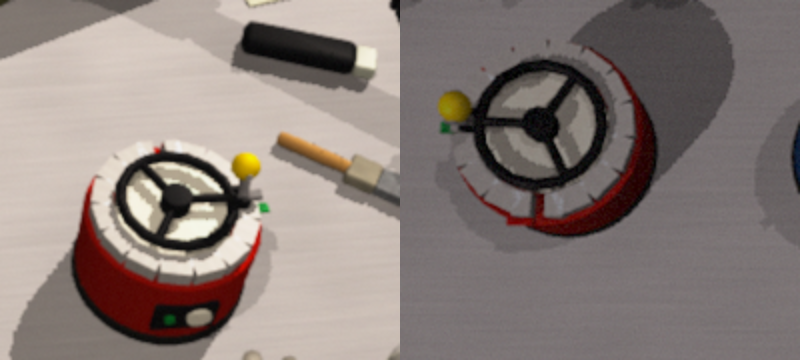

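The handle stands at the green mark, with the red knob at scene (462,212) and top (166,153). The blue knob hasn't moved. I'll check the numbers before handing in.

Run:
```python
from h import *
p,e=tri([ray("scene",(462.4,212.4)),ray("top",(166.2,152.8))]);print(p,e)
p0,_=tri([ray("scene",(416,184.3)),ray("top",(204.7,226.6))])
h=np.array([.581,.1826]);d=p[:2]-h;d0=p0[:2]-h
print(np.hypot(*d),np.degrees(np.arctan2(d[1],d[0])),np.degrees(np.arctan2(d0[1],d0[0])))
```

```text
[0.58333114 0.24775374 0.19902116] [np.float64(0.00022953061734826236), np.float64(0.00022953061734828738)]
0.0651954275594459 87.95088495831368 178.7734431557602
```

```bash
python3 -c "
from bench import *
print(close_job())"
```

```text
the job is handed in; nothing more can be done
None
```

The job is handed in at about 15 s of the 38 s allowed: the red handle stands upright on its stop, the red wheel is turned clockwise about 91° to its stop at the green mark, and the blue handle is still folded.

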